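Brush up the cabinet light on its touch band

ROBOT

A 6-joint arm with a two-finger parallel gripper is mounted at the origin on the work surface. World frame = base frame: x ahead of the robot, y to its left, z up, the work surface at z = 0. Lengths are in m, angles in rad, forces in N, time in s.
With the tool pointing down it reaches from about 0.35 to 0.85 m from the base axis. Payload 8.1 kg.
Tool frame: the origin (TCP) lies between the finger pads, 19 mm behind the fingertips; this is the grasp point; z points along the fingers, y is the line along which they close (so a half turn about z gives the same grasp; the last joint's range is limited). The gripper opens to 93 mm and grips with 3 to 60 N. Pads are 15 mm wide; open, the fingers measure 128 mm over their backs; the gripper's body (75 mm by 188 mm) begins 65 mm behind the grasp point.
Start: joints at [1.041, 0.13, 1.488, -0, 1.523, -0.085], TCP at [0.258, 0.542, 0.237] pointing down, gripper open.
Joint ranges: [-2.96, 2.96], [-0.89, 2.26], [0.02, 2.5], [-1.34, 4.48], [0, 2.73], [-2.66, 2.66]. Speed limits (rad/s): [2.39, 2.39, 2.79, 3.14, 3.14, 3.14].

INTERFACE

Orientations are given as a unit quaternion [x, y, z, w].
In Python, from plant import read_state, read_camera, hand_in gives the robot as it stands.
- The arm moves only by the tool drive_tool, never from a script. Its argument "series" is a list of rows, each a list of 2 entries, a list of its own where there are three numbers: the shift along the tool's x, y, z scaled (see below), then the turn about the tool's z scaled (see below). A call has 1 to 8 rows; each row is the pose to reach, as a shift and turn from the pose commanded when the call began, along the tool's axes at that moment; what a row does not reach only later rows make up. The controller multiplies each number of a shift by 80 cm and each number of a turn by 90 degrees. A row lasts 1/8 s, in which the tool goes at most 62.5 mm and 10.7 degrees, less where a joint would pass 70% of its speed; a pose out of reach is approached as far as the arm can. A call with a number of a shift or a turn outside -1 to 1 is refused whole. A call with a gripper value outside its range is refused whole. "gripper" is the opening, from -1 (shut) to 1 (fully open), set as the call begins (left out, the last holds). The fingers move at their own pace and stop on an object; the grip force is fixed at half the most. Time passes only in rows, so rows that repeat a pose let the fingers close. It gives the time, the measured TCP pose, the force, the opening and the grip force at its end, in the units of the state.
- read_state(): the state, without advancing time (a new reading comes with each control period).
- read_camera(name): name is "side" or "top"; returns a dict with "pixels" (480x640x3 uint8, red, green, blue), "fx", "fy", "cx", "cy" (pixels), "distortion" ([k1, k2, p1, p2, k3] as OpenCV has them; the pictures are not rectified), "rvec" (rotation vector, rad) and "tvec" (3), from world to camera coordinates, as OpenCV has them. Camera axes: x right, y down, z forward; pixel columns grow to the right and rows downward; lengths in m; the calibration is good to about 2 mm. A picture is of the moment at which its call begins. There is no depth.
- hand_in(): hands the job in; it is judged then, once.
The state is a dict: "clock": time; "joint_positions": joint angles; "qd": joint speeds; "effort": joint torques, N m; "eef_pos": TCP position; "tcp_rot": TCP orientation; "contact_force": force on the tool from outside, world axes, zero at the start; "ft_torque": the same for the moment, N m; "grip_width": finger opening in m; "finger_force": force on a finger pad.
Only numpy, scipy, OpenCV 4.12 (cv2) and the standard library are available. Lean on these libraries where they do the work, as an engineer would, in place of code of your own. Each camera call takes 0.05 s, during which the arm holds its last target. There are 200 camera calls.

TASK

Turn up the cabinet light: with closed fingertips pointing down, lightly trace the raised crescent touch band on the round light controller, starting at its narrow end and passing over all seven dots in turn to its wide end. Finish with the fingertips still resting lightly on the largest dot at the wide end; the program ends while holding that touch. Press gently, do not push away or lift the controller, and leave the jar, the two holders and the weight where they stand.

Things in the scene. Friction and masses are not known exactly. Their poses are not given: they have to be found in the camera images.
- controller: round grey light controller, a loose puck 170 mm across and 24 mm high, 0.85 to 1.2 kg, standing on the oak shelf; origin at the centre of its underside, z up. A white crescent touch band stands 9 mm proud on it: a half ring, centre line of radius 58 mm about the puck's z axis, from +x (narrow end) over +y to -x (wide end), top face 33 mm above the shelf
- band (a joint): the touch band, 10 mm wide at its narrow end growing to 26 mm at its wide end, with seven flat black dots growing from 4 to 14 mm across. Value: how far the whole band is pressed down, in m, 0 at rest, 0.007 at its hard stop; sinks evenly wherever touched, starts at about 1 N, reaches 2.5 N at 3 mm and 4.5 N at the stop, springs back
- dot0 (a point): centre of dot 1 of 7 on the band's top face (narrow end, smallest dot); neighbouring dots are 30 mm apart; it sinks with the band
- dot1 (a point): centre of dot 2 of 7 on the band's top face (second dot); neighbouring dots are 30 mm apart; it sinks with the band
- dot2 (a point): centre of dot 3 of 7 on the band's top face (third dot); neighbouring dots are 30 mm apart; it sinks with the band
- dot3 (a point): centre of dot 4 of 7 on the band's top face (middle dot); neighbouring dots are 30 mm apart; it sinks with the band
- dot4 (a point): centre of dot 5 of 7 on the band's top face (fifth dot); neighbouring dots are 30 mm apart; it sinks with the band
- dot5 (a point): centre of dot 6 of 7 on the band's top face (sixth dot); neighbouring dots are 30 mm apart; it sinks with the band
- dot6 (a point): centre of dot 7 of 7 on the band's top face (wide end, largest dot); neighbouring dots are 30 mm apart; it sinks with the band
- jar: clear glass jar with a flip-top lid and wire clasp, 76 mm across, about 90 mm high, 0.32 kg; origin at the centre of its underside; to be left alone
- holder_a: matte black ceramic candle holder, loose, foot 66 mm across, 80 mm high; one of two alike; origin at the centre of its underside; to be left alone
- holder_b: matte black ceramic candle holder, loose, foot 66 mm across, 80 mm high; one of two alike; origin at the centre of its underside; to be left alone
- weight: yellow plastic balloon weight, a 72 mm wide dome with a loop on top, 65 mm high; origin at the centre of its underside; to be left alone
Things that resemble listed ones, but are neither listed nor needed, are in the scene too. Several things have the shape of the controller; the one meant has the colours described above.

How it is judged:
On the way, in this order (a step that is already met when the one before it is completed fails the run):
1. a light touch on the band at dot0 (narrow end, smallest dot): TCP within 12 mm of it seen from above, band pressed down by more than 0.5 mm (horizontal distance between the grasp point and dot0 below 0.012 m and value of joint band above 0.0005 m and contact force between the fingers and controller above 0.1 N), for 0.05 s.
2. a light touch on the band at dot1 (second dot): TCP within 12 mm of it seen from above, band pressed down by more than 0.5 mm (horizontal distance between the grasp point and dot1 below 0.012 m and value of joint band above 0.0005 m and contact force between the fingers and controller above 0.1 N), for 0.05 s.
3. a light touch on the band at dot2 (third dot): TCP within 12 mm of it seen from above, band pressed down by more than 0.5 mm (horizontal distance between the grasp point and dot2 below 0.012 m and value of joint band above 0.0005 m and contact force between the fingers and controller above 0.1 N), for 0.05 s.
4. a light touch on the band at dot3 (middle dot): TCP within 12 mm of it seen from above, band pressed down by more than 0.5 mm (horizontal distance between the grasp point and dot3 below 0.012 m and value of joint band above 0.0005 m and contact force between the fingers and controller above 0.1 N), for 0.05 s.
5. a light touch on the band at dot4 (fifth dot): TCP within 12 mm of it seen from above, band pressed down by more than 0.5 mm (horizontal distance between the grasp point and dot4 below 0.012 m and value of joint band above 0.0005 m and contact force between the fingers and controller above 0.1 N), for 0.05 s.
6. a light touch on the band at dot5 (sixth dot): TCP within 12 mm of it seen from above, band pressed down by more than 0.5 mm (horizontal distance between the grasp point and dot5 below 0.012 m and value of joint band above 0.0005 m and contact force between the fingers and controller above 0.1 N), for 0.05 s.
7. a light touch on the band at dot6 (wide end, largest dot): TCP within 12 mm of it seen from above, band pressed down by more than 0.5 mm (horizontal distance between the grasp point and dot6 below 0.012 m and value of joint band above 0.0005 m and contact force between the fingers and controller above 0.1 N), for 0.05 s.
At the end, for the whole second after the job is handed in: The TCP is within 12 mm of the largest dot seen from above, the fingertips press the band down by more than 0.5 mm with less than 15 N, the controller is within 15 mm of where it began, and the jar, holders and weight within 20 mm (all of step 7 and contact force between the fingers and controller below 15 N and distance of each of jar, holder_a, holder_b, weight from where it was at the start of the episode below 0.02 m and distance of controller from where it was at the start of the episode below 0.015 m); the arm keeps its last pose, push and grip.
It fails at once if the controller is pressed with more than 15 N (contact force between the fingers and controller above 15 N).
It fails at once if the controller is shifted by more than 15 mm (distance of controller from where it was at the start of the episode above 0.015 m).
It fails at once if the controller is lifted by more than 6 mm or tipped (height (world z) of controller above 0.006 m or angle between controller's own z axis and vertical above 0.1 rad).
It fails at once if a bystander is shifted or lifted by more than 20 mm or tipped over (distance of any of jar, holder_a, holder_b, weight from where it was at the start of the episode above 0.02 m or angle between any of jar, holder_a, holder_b, weight's own z axis and vertical above 0.35 rad).
It also fails if it takes over 43 s, if anything falls off the work surface, if the arm or the gripper's body presses on something with over 40 N, if the wrist force passes 120 N, or if a joint passes its speed limit or range.

## Working session

There is one attempt and no reset: what is moved stays moved. The work goes in short steps, Python scripts to look and compute and a tool call to move; the robot and the scene stay as the last step left them, time stands still between calls to the robot, and variables do not carry over. Pictures are saved under pics/ and viewed, at most 10 in all, crops included, and the job is handed in when it is done.

Besides the shell and the picture viewer there is one more tool, called after "Emit:" by a JSON object that holds its "op" and its "data". drive_tool: Moves the arm, as the interface text tells. Its arguments: {"type":"object","properties":{"series":{"type":"array"},"gripper":{"type":"number"}},"required":["series"]}

```bash
mkdir -p pics; cat > h.py <<'E'
import numpy as np,cv2
from plant import *
def cam(n):
    c=read_camera(n);K=np.array([[c['fx'],0,c['cx']],[0,c['fy'],c['cy']],[0,0,1.]])
    return c['pixels'],K,np.array(c['distortion'],float),np.array(c['rvec'],float),np.array(c['tvec'],float)
def ray(px,C,z):
    _,K,D,r,t=C;R=cv2.Rodrigues(r)[0];o=-R.T@t.ravel()
    u=cv2.undistortPoints(np.array(px,float).reshape(-1,1,2),K,D).reshape(-1,2)
    d=np.c_[u,np.ones(len(u))]@R
    return o+d*((z-o[2])/d[:,2])[:,None]
def proj(P,C): return cv2.projectPoints(np.array(P,float).reshape(-1,1,3),C[3],C[4],C[1],C[2])[0].reshape(-1,2)
E
python3 - <<'E'
from h import *
for n in('top','side'):
    C=cam(n);cv2.imwrite(f'pics/{n}0.png',C[0][:,:,::-1])
    R=cv2.Rodrigues(C[3])[0];print(n,-R.T@C[4].ravel())
print(read_state())
E
```

```text
top [0.4846107  0.10851818 0.82464987]
side [0.55854054 0.84299926 0.8013136 ]
{'clock': 0.1, 'joint_positions': array([ 1.04059304e+00,  1.31073331e-01,  1.48913598e+00, -3.04575484e-05,
        1.52301176e+00, -8.53767207e-02]), 'qd': array([-5.48154322e-05, -1.12317945e-03, -2.45194228e-03, -9.28317221e-04,
       -1.41680030e-03,  6.66828653e-04]), 'effort': array([ 1.31622379e-03, -5.61341000e+01, -4.93095160e+01,  7.70044397e-02,
        2.90964358e-02, -3.29329055e-05]), 'eef_pos': array([0.25791832, 0.54121338, 0.23651857]), 'tcp_rot': array([ 2.20583305e-01,  9.75367798e-01, -7.80551981e-04, -2.32170721e-04]), 'contact_force': array([-0.03835942, -0.0523879 , -0.24110012]), 'ft_torque': array([-0.03604454, -0.0696653 , -0.00126834]), 'finger_force': 0.0, 'grip_width': 0.09303949643019839}
```

View pics/top0.png

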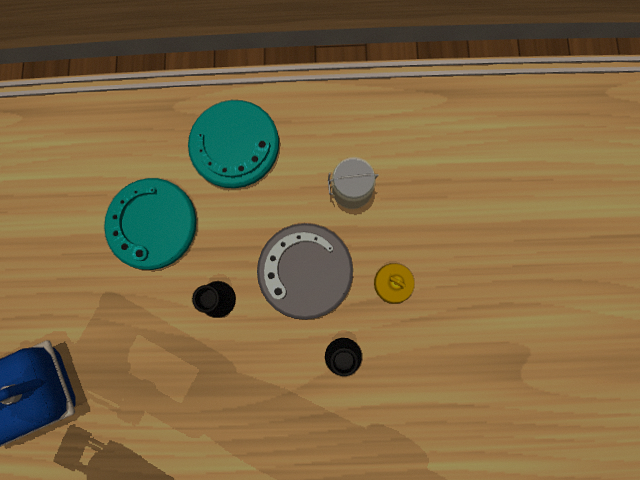

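View pics/side0.png

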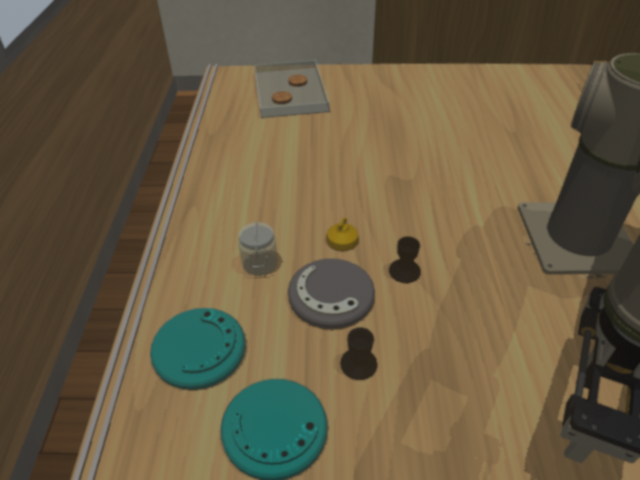

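The top view shows the grey controller at about (305,271), with its narrow end near (331,248) and its wide end near (278,292). The holders are at (214,299) and (343,357), the weight at (395,283) and the jar at (353,180). The side view agrees; the green pucks are decoys.

```bash
cat > m.py <<'E'
from h import *
from scipy.spatial.transform import Rotation as Ro
def blobs(n,box):
    C=cam(n);x0,y0,x1,y1=box;g=C[0][y0:y1,x0:x1].astype(int)
    w=((g.min(2)>140)&(g.max(2)-g.min(2)<40)).astype(np.uint8)
    k,l,s,_=cv2.connectedComponentsWithStats(w);w=(l==1+s[1:,4].argmax()).astype(np.uint8)
    cs,h=cv2.findContours(w,cv2.RETR_CCOMP,cv2.CHAIN_APPROX_NONE)
    out=[]
    for c,hh in zip(cs,h[0]):
        m=np.zeros_like(w);cv2.drawContours(m,[c],-1,1,-1)
        if hh[3]>=0:
            m[w>0]=0;y,x=np.nonzero(m);out.append((len(x),x.mean()+x0,y.mean()+y0))
        else: print('band area',m.sum())
    return C,np.array(sorted(out)),g
C,b,g=blobs('top',(250,215,360,325))
P=ray(b[:,1:],C,.033);print('top',np.c_[b,P].round(4))
D,b2,_=blobs('side',(280,250,385,335))
print('side',np.c_[b2,ray(b2[:,1:],D,.033)].round(4))
# puck outline: grey low-saturation
hsv=cv2.cvtColor(C[0],cv2.COLOR_RGB2HSV);m=(hsv[...,1]<60).astype(np.uint8);q=np.zeros_like(m);q[215:330,250:360]=m[215:330,250:360]
q=cv2.morphologyEx(q,cv2.MORPH_OPEN,np.ones((5,5)))
c=max(cv2.findContours(q,0,1)[0],key=cv2.contourArea)
e=cv2.fitEllipse(cv2.convexHull(c));print(e,ray([e[0]],C,.02))
cv2.imwrite('pics/crop.png',cv2.resize(C[0][215:325,250:360,::-1],None,fx=5,fy=5,interpolation=cv2.INTER_NEAREST))
E
python3 m.py
```

```text
band area 1058
top [[8.000000e+00 3.298750e+02 2.478750e+02 5.814000e-01 1.137000e-01
  3.300000e-02]
 [2.100000e+01 2.980476e+02 2.368095e+02 6.025000e-01 1.685000e-01
  3.300000e-02]
 [3.200000e+01 2.826250e+02 2.440312e+02 5.907000e-01 1.956000e-01
  3.300000e-02]
 [3.900000e+01 2.725897e+02 2.580256e+02 5.668000e-01 2.134000e-01
  3.300000e-02]
 [4.800000e+01 2.707500e+02 2.750833e+02 5.373000e-01 2.170000e-01
  3.300000e-02]
 [5.900000e+01 2.777966e+02 2.908644e+02 5.099000e-01 2.052000e-01
  3.300000e-02]]
band area 7Traceback (most recent call last):
  File "m.py", line 18, in <module>
    print('side',np.c_[b2,ray(b2[:,1:],D,.033)].round(4))
                              ~~^^^^^^
IndexError: too many indices for array: array is 1-dimensional, but 2 were indexed
```

The top view gives six of the seven dots at the expected spacing. I'll fit the known dot layout rigidly and check it against the side view.

```bash
cat > f.py <<'E'
from h import *
from scipy.spatial.transform import Rotation as Ro
P=np.array([[.5814,.1137],[.6025,.1685],[.5907,.1956],[.5668,.2134],[.5373,.2170],[.5099,.2052]])
a=np.radians(30*np.array([0,2,3,4,5,6]));z=.058*np.exp(1j*a);p=P@[1,1j]
h=np.angle(((p-p.mean())*np.conj(z-z.mean())).sum());c=(p-z*np.exp(1j*h)).mean()
print('c',c,'heading deg',np.degrees(h),'res mm',(abs(p-c-z*np.exp(1j*h))*1e3).round(1),'scale',abs(p-p.mean()).sum()/abs(z-z.mean()).sum())
d=c+.058*np.exp(1j*(h+np.radians(30*np.arange(7))));d=np.c_[d.real,d.imag];np.save('d.npy',d)
s=read_state();R=Ro.from_quat(s['tcp_rot']).as_matrix();e=s['eef_pos']
print('dots',d.round(4).tolist());print('R',R.round(3).tolist())
t=np.r_[d[0],.115];print('shift m/.8 to hover dot0',(R.T@(t-e)/.8).round(4))
C=cam('side');I=C[0][235:345,270:400].copy();I=cv2.resize(I[:,:,::-1],None,fx=5,fy=5)
for q in (proj(np.c_[d,np.full(7,.033)],C)-[270,235])*5: cv2.circle(I,tuple(int(v) for v in q+2),5,(0,0,255),1)
cv2.imwrite('pics/chk.png',I)
E
python3 f.py
```

```text
c (0.5454266789360043+0.15964017215558837j) heading deg -51.721267229149866 res mm [0.4 0.6 0.3 0.2 0.2 0.4] scale 0.9963273774075531
dots [[0.5814, 0.1141], [0.5993, 0.1382], [0.6028, 0.168], [0.591, 0.1956], [0.5669, 0.2135], [0.5371, 0.217], [0.5095, 0.2052]]
R [[-0.903, 0.43, -0.001], [0.43, 0.903, -0.001], [0.0, -0.001, -1.0]]
shift m/.8 to hover dot0 [-0.5947 -0.308   0.1525]
```

View pics/chk.png

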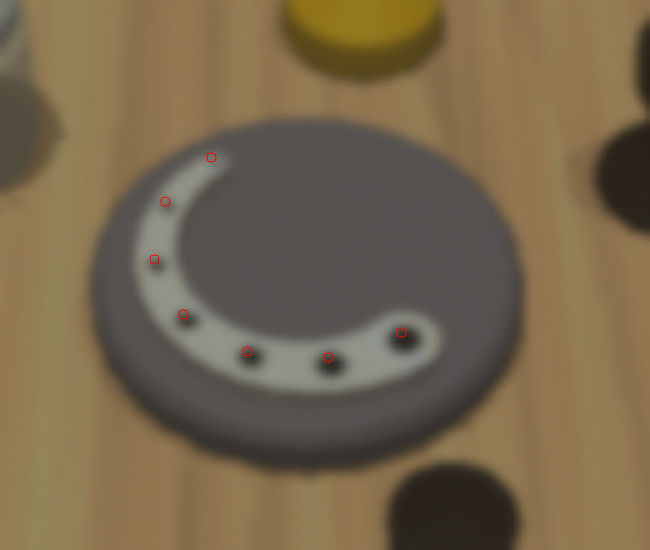

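The fit is good: residuals are about 0.5 mm, and the side view agrees to about 2 mm. Next I close the fingers and move to above dot0.

Emit:
{"op": "drive_tool", "data": {"series": [[[-0.074,-0.038,0],0],[[-0.148,-0.077,0],0],[[-0.222,-0.115,0],0],[[-0.296,-0.154,0],0],[[-0.37,-0.192,0],0],[[-0.444,-0.23,0],0],[[-0.518,-0.268,0],0],[[-0.595,-0.308,0],0]], "gripper": -1}}

```text
clock: 1.25
eef_pos: [0.561, 0.1413, 0.2375]
tcp_rot: [0.221, 0.975, 0.0, 0.0]
contact_force: [0.9, -0.1, 0.7]
grip_width: 0.0174
finger_force: 0.0
```

Emit:
{"op": "drive_tool", "data": {"series": [[[0,0,0.05],0],[[0,0,0.1],0],[[0,0,0.15],0],[[0,0,0.19],0],[[0,0,0.19],0],[[0,0,0.19],0]]}}

```text
clock: 2.0
eef_pos: [0.5609, 0.1432, 0.0869]
tcp_rot: [0.221, 0.975, 0.0, 0.001]
contact_force: [0.6, 0.0, 0.6]
grip_width: 0.0003
finger_force: 0.0
```

```bash
cat > s.py <<'E'
from h import *
from scipy.spatial.transform import Rotation as Ro
s=read_state();R=Ro.from_quat(s['tcp_rot']).as_matrix();e=s['eef_pos'];d=np.load('d.npy')
print(s['clock'],e.round(4),'F',s['contact_force'].round(2),'w',s['grip_width'],R.round(3).tolist())
print('to dots at z .050:',(((np.c_[d,np.full(7,.050)]-e)@R)/.8).round(4).tolist())
E
python3 s.py
```

```text
2.0 [0.5609 0.1432 0.0869] F [0.6  0.01 0.55] w 0.000345283587691025 [[-0.903, 0.43, 0.001], [0.43, 0.903, 0.0], [-0.001, 0.001, -1.0]]
to dots at z .050: [[-0.0387, -0.0219, 0.0461], [-0.046, 0.0149, 0.0462], [-0.034, 0.0505, 0.0462], [-0.0057, 0.0752, 0.0462], [0.0311, 0.0825, 0.0461], [0.0666, 0.0704, 0.0461], [0.0913, 0.0422, 0.046]]
```

Emit:
{"op": "drive_tool", "data": {"series": [[[-0.02,-0.011,0],0],[[-0.0385,-0.022,0],0],[[-0.0385,-0.022,0.02],0],[[-0.0385,-0.022,0.035],0],[[-0.0385,-0.022,0.037],0],[[-0.0385,-0.022,0.037],0],[[-0.0385,-0.022,0.037],0]]}}

```text
clock: 2.88
eef_pos: [0.5806, 0.1143, 0.0563]
tcp_rot: [0.22, 0.975, 0.0, 0.0]
contact_force: [0.8, 0.2, -0.8]
grip_width: 0.0006
finger_force: 0.0
```

```bash
python3 s.py; python3 - <<'E'
from h import *
C=cam('side');cv2.imwrite('pics/a.png',cv2.resize(C[0][180:345,230:420,::-1],None,fx=3.5,fy=3.5))
E
```

```text
2.875 [0.5806 0.1143 0.0563] F [ 0.83  0.18 -0.77] w 0.0006179190358860509 [[-0.903, 0.43, 0.001], [0.43, 0.903, 0.0], [-0.001, 0.0, -1.0]]
to dots at z .050: [[-0.001, 0.0002, 0.0078], [-0.0083, 0.037, 0.0078], [0.0037, 0.0726, 0.0078], [0.0319, 0.0973, 0.0078], [0.0687, 0.1047, 0.0078], [0.1043, 0.0926, 0.0078], [0.129, 0.0644, 0.0078]]
```

View pics/a.png

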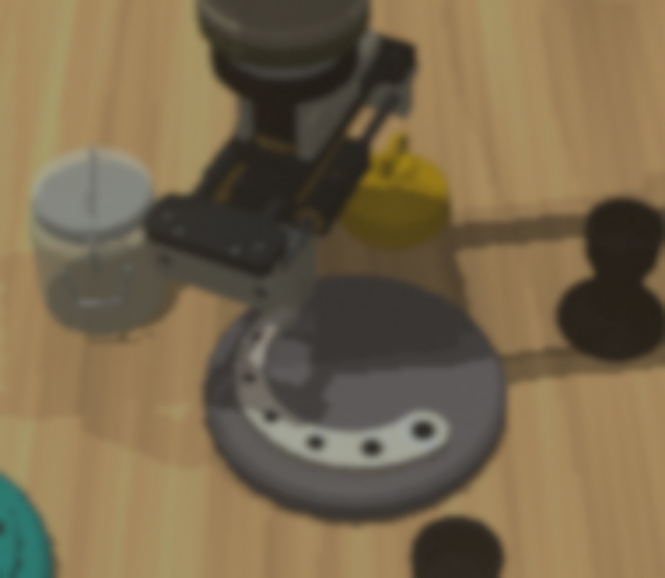

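The side view shows the closed fingertips just above the narrow end, around crop pixel (270,320), clear of the jar and weight. Next I descend gently.

Emit:
{"op": "drive_tool", "data": {"series": [[[-0.001,0,0.003],0],[[-0.001,0,0.006],0],[[-0.001,0,0.0075],0],[[-0.001,0,0.0085],0],[[-0.001,0,0.009],0],[[-0.001,0,0.009],0],[[-0.001,0,0.009],0],[[-0.001,0,0.009],0]]}}

```text
clock: 3.92
eef_pos: [0.5813, 0.1136, 0.0488]
tcp_rot: [0.221, 0.975, 0.0, 0.0]
contact_force: [2.1, -0.7, 2.8]
grip_width: 0.0006
finger_force: 1.3
```

```bash
python3 s.py
```

```text
3.925 [0.5813 0.1136 0.0488] F [ 2.05 -0.73  2.78] w 0.000639857633934058 [[-0.903, 0.43, 0.001], [0.43, 0.903, 0.0], [-0.001, 0.0, -1.0]]
to dots at z .050: [[0.0002, 0.0006, -0.0015], [-0.0071, 0.0374, -0.0014], [0.005, 0.0729, -0.0014], [0.0332, 0.0977, -0.0014], [0.07, 0.105, -0.0015], [0.1055, 0.0929, -0.0015], [0.1303, 0.0647, -0.0015]]
```

The fingertips touch with about 2.8 N at about 3 mm press depth. Tracing dots 1 and 2 next.

Emit:
{"op": "drive_tool", "data": {"series": [[[-0.004,0.009,0],0],[[-0.006,0.0185,0],0],[[-0.007,0.028,0],0],[[-0.0071,0.0374,0],0],[[-0.006,0.046,0],0],[[-0.0033,0.056,0],0],[[0,0.065,0],0],[[0.005,0.073,0],0]]}}

```text
clock: 4.92
eef_pos: [0.6027, 0.1686, 0.0488]
tcp_rot: [0.221, 0.975, 0.0, 0.0]
contact_force: [0.2, -2.8, 2.8]
grip_width: 0.0006
finger_force: 1.4
```

```bash
python3 s.py
```

```text
4.925 [0.6027 0.1686 0.0488] F [ 0.17 -2.81  2.76] w 0.0006355194096953217 [[-0.903, 0.43, 0.001], [0.43, 0.903, 0.0], [-0.0, 0.0, -1.0]]
to dots at z .050: [[-0.0052, -0.073, -0.0015], [-0.0125, -0.0362, -0.0015], [-0.0004, -0.0007, -0.0015], [0.0278, 0.024, -0.0015], [0.0646, 0.0314, -0.0015], [0.1001, 0.0193, -0.0016], [0.1249, -0.0089, -0.0016]]
```

Lateral drag is notable at about 2.8 N, so I'm checking whether the puck moved.

```bash
sed -i '/^D,b2/,$d' m.py; python3 - <<'E'
from h import *
C=cam('top');cv2.imwrite('pics/t1.png',cv2.resize(C[0][205:335,235:375,::-1],None,fx=4.5,fy=4.5,interpolation=cv2.INTER_NEAREST))
d=np.load('d.npy');print((proj(np.c_[d,np.full(7,.031)],C)).round(1).tolist())
E
python3 m.py
```

```text
[[329.6, 248.1], [315.5, 238.3], [298.4, 236.8], [282.8, 244.0], [272.7, 258.1], [270.9, 275.3], [278.0, 291.2]]
band area 313Traceback (most recent call last):
  File "m.py", line 16, in <module>
    P=ray(b[:,1:],C,.033);print('top',np.c_[b,P].round(4))
          ~^^^^^^
IndexError: too many indices for array: array is 1-dimensional, but 2 were indexed
```

View pics/t1.png

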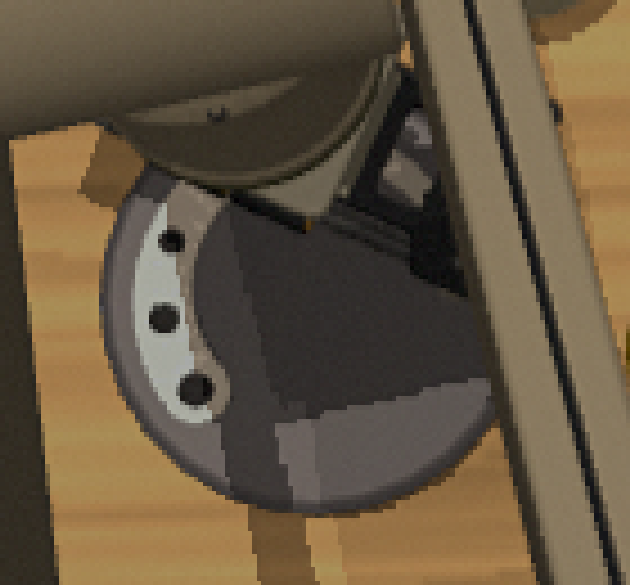

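Dots 4 to 6 sit at (273,258), (271,275.5) and (278.5,291), within 0.6 px of the prediction, so the puck hasn't moved. Continuing to dots 3 and 4, then 5 and 6.

Emit:
{"op": "drive_tool", "data": {"series": [[[0.0055,0.0065,0],0],[[0.012,0.0135,0],0],[[0.0195,0.0195,0],0],[[0.028,0.024,0],0],[[0.0365,0.028,0],0],[[0.0457,0.03,0],0],[[0.055,0.0315,0],0],[[0.0645,0.0315,0],0]]}}

```text
clock: 6.02
eef_pos: [0.5664, 0.2133, 0.0487]
tcp_rot: [0.221, 0.975, 0.0, 0.0]
contact_force: [2.7, -0.6, 3.0]
grip_width: 0.0002
finger_force: 1.4
```

```bash
python3 s.py
```

```text
6.025 [0.5664 0.2133 0.0487] F [ 2.7  -0.55  3.03] w 0.00016546257296613294 [[-0.903, 0.43, 0.0], [0.43, 0.903, 0.0], [-0.0, 0.0, -1.0]]
to dots at z .050: [[-0.0702, -0.104, -0.0016], [-0.0775, -0.0672, -0.0016], [-0.0654, -0.0316, -0.0016], [-0.0372, -0.0069, -0.0016], [-0.0004, 0.0004, -0.0016], [0.0351, -0.0116, -0.0016], [0.0599, -0.0399, -0.0016]]
```

Emit:
{"op": "drive_tool", "data": {"series": [[[0.009,-0.001,0],0],[[0.018,-0.003,0],0],[[0.027,-0.0065,0],0],[[0.035,-0.0115,0],0],[[0.0425,-0.017,0],0],[[0.0494,-0.024,0],0],[[0.055,-0.0315,0],0],[[0.06,-0.0395,0],0]]}}

```text
clock: 7.02
eef_pos: [0.5094, 0.2049, 0.0486]
tcp_rot: [0.221, 0.975, 0.0, -0.0]
contact_force: [2.1, 1.2, 2.6]
grip_width: 0.0007
finger_force: 1.4
```

Emit:
{"op": "drive_tool", "data": {"series": [[[0,0,0],0],[[0,0,0],0],[[0,0,0],0]]}}

```text
clock: 7.4
eef_pos: [0.5094, 0.2049, 0.0482]
tcp_rot: [0.221, 0.975, -0.0, -0.001]
contact_force: [-2.2, -0.3, 3.4]
grip_width: 0.0004
finger_force: 1.4
```

```bash
python3 s.py; python3 - <<'E'
from h import *
C=cam('side');cv2.imwrite('pics/b.png',cv2.resize(C[0][180:345,230:420,::-1],None,fx=3.5,fy=3.5))
E
```

```text
7.4 [0.5094 0.2049 0.0482] F [-2.17 -0.33  3.4 ] w 0.0004476658117198484 [[-0.903, 0.43, -0.001], [0.43, 0.903, -0.001], [0.001, -0.001, -1.0]]
to dots at z .050: [[-0.13, -0.0637, -0.0023], [-0.1373, -0.0269, -0.0023], [-0.1252, 0.0086, -0.0023], [-0.097, 0.0333, -0.0023], [-0.0602, 0.0406, -0.0023], [-0.0247, 0.0286, -0.0023], [0.0001, 0.0003, -0.0022]]
```

View pics/b.png

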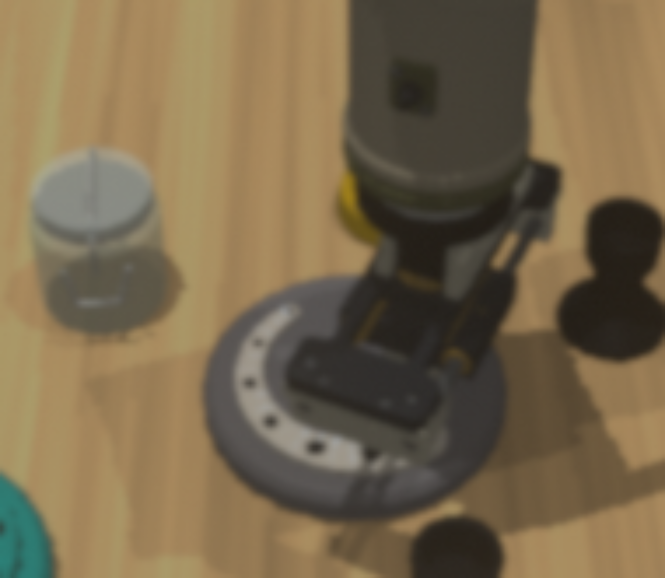

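The side view shows the fingertips over the largest dot (about crop pixel (425,435)). The puck, jar and holders are where they were.

```bash
python3 -c "from plant import *;print(hand_in())"
```

```text
the job is handed in; nothing more can be done
None
```

I traced the band from dot 1 to dot 7 at about 3 N and handed the job in at about 7.4 s with the fingertips resting on the largest dot; the pictures showed no sign that the puck, jar or holders had moved, the arm partly hid the weight at the end, and no verdict came back.

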